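# Put the moulds away and walk the sticky cover shut

## Task

Put the stack of steel moulds from the bench into the open compartment of the white storage case and let go of it, then push the case's sliding cover fully shut, away from you, by its two upright posts, until both ends are home against the stops. The cover binds in its track when one end runs ahead of the other, so push the two ends in turn, a little at a time. Leave the other things on the bench where they are.

Things in the scene. Friction and masses are not known exactly. Their poses are not given: they have to be found in the camera images.
- case: White open-topped storage case with a grey floor, fixed to the bench, 200 (x) x 232 (y) x 55 mm high. Origin: centre of its underside, on the bench. Its x axis points away from the robot (turned up to 0.2 rad), y to the left, z up. Front part: bay in which the open cover is stowed under a deck. Rear part: the compartment. Dark track lips run along both sides (more than 94 mm off the middle), top 55 mm (screw heads 56 mm).
- case_in (a point): Centre of the compartment's floor: 47 mm +x of the case origin, 5 mm above the bench; axes as the case. The compartment is 78 (x) x 148 (y) mm; its rim is 40 mm above the bench, 35 mm above its floor. The shut cover lies just on top of that height.
- cover: Loose flat aluminium cover, 88 (x) x 200 (y, over black end shoes) x 8 mm, about 0.8 kg, captive in the side tracks. Origin: centre of its underside, 40 mm above the bench. Slides along the case's x; starts 80 to 87 mm short of shut. Shoes are 55 mm long with 5 mm play in all between the side walls: it turns up to about 0.14 rad either way (one post 20 mm ahead), then jams. Pushing the lagging end frees it.
- post_left (a point): Foot of the left (+y) upright round steel post on the cover, at its top face (48 mm above the bench), 72 mm left of its middle. Post 14 mm diameter (20 mm collar at the foot, 3 mm high), 28 mm tall: top 76 mm above the bench. Push it with a tool kept 57 mm or more above the bench, clear of deck and lips. About 3 to 6 N at one post moves that end; the other end stays as a pivot. Axes as the cover.
- post_right (a point): The same for the right (-y) post, 72 mm right of the cover's middle.
- shut_left (a point): Fixed point of the case where post_left is when the cover is fully shut; axes as the case.
- shut_right (a point): Fixed point of the case where post_right is when the cover is fully shut; axes as the case.
- moulds: Stack of small grey steel base moulds stuck together as one piece, 30 (x) x 39 (y) x 22 mm high, narrower towards its foot (24 x 36 mm), about 66 g. Origin: centre of its underside, z up. It lies on the bench to the right of the case.
- wax_block: Cream-white plain wax block, 32 x 44 x 18 mm, a bystander on the bench to the right of the case; origin at the centre of its underside. It and the moulds may stand in either order.
- cassette_pink: Small pink cassette with wax on it, 40 x 28 x 11 mm, a bystander behind the case; origin at the centre of its underside.
- beaker: Small glass beaker, 52 mm across, 65 mm high, a bystander behind the case; origin at the centre of its underside.
- forceps_curved: Thin steel forceps, 126 mm long, a bystander behind the case on the right; origin at the centre of its underside.
- deck_edge (a point): Middle of the rear edge of the fixed white deck, on its top, 55 mm above the bench. The deck is 104 mm wide (y) and reaches from here 105 mm towards the robot, roofing the stowed cover; the cover's posts pass on either side of it. Axes as the case.

How it is judged:
By the outcome, as a careful person would: the job done as asked, in the order asked, and still so for the second after the job is handed in, with the robot touching nothing.
It also fails if it takes over 72 s, if anything falls off the work surface, if the arm or the gripper's body presses on something with over 40 N, if the wrist force passes 120 N, or if a joint passes its speed limit or range.

## Robot

A 6-joint arm with a two-finger parallel gripper is mounted at the origin on a cart in front of the work surface, level with it; the furniture and walls round the work are solid. World frame = base frame: x ahead of the robot, y to its left, z up, the work surface at z = 0. Lengths are in mm, angles in degrees, forces in N, time in s.
With the tool pointing down it reaches from about 300 to 850 mm from the base axis. Payload 4.2 kg.
Tool frame: the origin (TCP) lies between the finger pads; the fingertips stand ahead of it and the grasp point (between the pads) lies 8 mm behind it (env.tip_reach is the x of the fingertips in the tool frame, in mm); x points along the fingers, y is the direction in which the jaws open and shut, and the axes are right-handed (so a half turn about x gives the same grasp; the last joint's range is limited). The gripper opens to 91 mm and grips with 3 to 60 N. Pads are 32 mm wide; open, the fingers measure 118 mm over their backs; the gripper's body (76 mm by 178 mm) begins 60 mm behind the grasp point.
Start: joints at [75.688, 18.312, 89.639, -0, 72.044, -1.146], TCP at [130.976, 559.899, 224.976] pointing down, gripper open.
Joint ranges: [-177.97, 177.97], [-48.28, 115.42], [12.27, 149.76], [-77.06, 257.06], [2.81, 150.46], [-146.56, 146.56]. Speed limits (degrees/s): [147.25, 147.25, 180, 180, 180, 180].

## Interface

Orientations are given as [roll, pitch, yaw] about the fixed x, y, z axes, in that order (R = Rz(yaw) Ry(pitch) Rx(roll)).
In Python, from workcell import env, cams gives the robot as it stands.
- The arm moves only by the tool arm_command, never from a script. Its argument "deltas" is a list of rows, each a list of 3 entries, a list of its own where there are three numbers: the opening, from 0 (shut) to 1 (fully open), then the shift along the world's x, y, z in mm, then the turn about the world's z in rad. A call has 1 to 20 rows; each row is the pose to reach, as a shift and turn from the pose commanded when the call began; what a row does not reach only later rows make up. A row lasts 1/10 s, in which the tool goes at most 50 mm and 8.59 degrees, less where a joint would pass 70% of its speed; a pose out of reach is approached as far as the arm can. A call with a gripper value outside its range is refused whole. The fingers move at their own pace and stop on an object; "grip_force" is the grip in N (left out, the last holds). Time passes only in rows, so rows that repeat a pose let the fingers close. It gives the time, the measured TCP pose, the force and the opening at its end, in the units of the state.
- env.state(): the state, without advancing time (a new reading comes with each control period).
- cams.grab_frame(name): name is "side" or "top" or "wrist"; returns a dict with "img" (400x640x3 uint8, red, green, blue), "K" (3x3 intrinsics, pixels), "rvec" (rotation vector, rad) and "tvec" (3), from world to camera coordinates, as OpenCV has them. Camera axes: x right, y down, z forward; pixel columns grow to the right and rows downward; lengths in mm; the calibration is good to about 2 mm. The wrist camera is an equidistant fisheye: a pixel r from the principal point sees the ray r / f radians off the axis. A picture is of the moment at which its call begins. There is no depth.
- env.job_done(): hands the job in, once; it reports no verdict.
Trained networks look in a picture, given as the dict that the camera call returned (one of the last four; its "shot" number tells which), for a name from the list of things; names that differ only in an ending like _2 or _b are one class to them, and where a whole thing is asked for, a point or a joint stands for the part that bears it (a point fixed in the world has none). Each returns a list of dicts, best first, with "conf" (0 to 1); they miss things now and then, are a little off and sometimes report something else, mostly with a low value. They report only what shows in the picture. A call takes as long as a camera call.
- cams.silhouettes(picture, name): "region" (400x640 bool, what is visible of it) and "centre" ([column, row] in pixels, amid what is visible of it).
The state is a dict: "time_s": time; "qpos": joint angles; "qvel": joint speeds; "effort": joint torques, N m; "ee_pos": TCP position; "ee_rot": TCP orientation; "force": force on the tool from outside, world axes, zero at the start; "torque": the same for the moment, N m; "gripper_width": finger opening in mm.
Only numpy, scipy, OpenCV 4.12 (cv2) and the standard library are available. Lean on these libraries where they do the work, as an engineer would, in place of code of your own. Each camera call takes 0.05 s, during which the arm holds its last target.

## Working session

There is one attempt and no reset: what is moved stays moved. The work goes in short steps, Python scripts to look and compute and a tool call to move; the robot and the scene stay as the last step left them, time stands still between calls to the robot, and variables do not carry over. Pictures are saved under pics/ and viewed, and the job is handed in when it is done.

Besides the shell and the picture viewer there is one more tool, called after "Emit:" as a command line: name --argument value ..., lists and objects as JSON in quotes. arm_command: Moves the arm, as the interface text tells. Its arguments: {"type":"object","properties":{"deltas":{"type":"array","items":{"type":"array"}},"grip_force":{"type":"number"}},"required":["deltas"]}

```bash
ls; mkdir -p pics; python3 - <<'E'
from workcell import env, cams
import cv2, pickle
print(env.state(), env.tip_reach)
F={}
for n in ["side","top","wrist"]:
    f=cams.grab_frame(n); F[n]=f
    cv2.imwrite(f"pics/{n}0.png",f["img"][:,:,::-1])
    print(n,f["K"],f["rvec"],f["tvec"],f["shot"])
    for t in (["moulds","case","cover","post_left","wax_block"] ):
        for d in cams.silhouettes(f,t)[:3]: print(n,t,round(d["conf"],2),d["centre"],d["region"].sum())
pickle.dump(F,open("F0.pkl","wb"))
E
```

```text
pics
{'time_s': 0.0, 'qpos': array([ 7.56862736e+01,  1.83530834e+01,  8.97096121e+01, -2.95210248e-03,
        7.20427843e+01, -1.14839226e+00]), 'qvel': array([-0.11125643, -0.11032083, -0.04848183,  0.01323848,  0.01450701,
       -0.00383908]), 'effort': array([-3.45642020e-04, -4.12478149e+01, -2.31969774e+01,  7.26699340e-02,
        4.58683167e-02, -1.80786601e-04]), 'ee_pos': array([130.87690111, 559.3878952 , 224.08408286]), 'ee_rot': array([ -89.62422125,   89.89448275, -102.78864268]), 'force': array([ 0.4719288 , -0.20495018,  0.12671602]), 'torque': array([-0.01487789,  0.01188323,  0.02089257]), 'gripper_width': 91.29447922331106} 11.0
side [[463.68120605   0.         325.09881253]
 [  0.         463.68120605 203.34643703]
 [  0.           0.           1.        ]] [ 0.20169875 -2.81581242  1.20962262] [599.57975277 171.3687714  854.52547755] 1
side moulds 0.74 [238.7, 311.2] 359
side case 0.85 [352.3, 229.7] 8586
side cover 0.82 [373.6, 243.9] 1305
side cover 0.37 [348.5, 228.4] 8589
side post_left 0.87 [374.7, 242.5] 1262
side wax_block 0.74 [346.3, 156.8] 210
side wax_block 0.72 [280.9, 192.0] 113
top [[465.12352301   0.         320.23620207]
 [  0.         465.12352301 197.08359997]
 [  0.           0.           1.        ]] [ 2.10615677 -2.16458817  0.13645199] [ -64.63949113  606.91756778 1173.83028838] 2
top moulds 0.57 [404.7, 239.7] 152
top moulds 0.34 [321.1, 211.3] 6059
top case 0.89 [319.3, 214.5] 5894
top cover 0.8 [298.2, 231.0] 971
top post_left 0.58 [323.3, 215.4] 995
top wax_block 0.72 [408.3, 200.4] 210
wrist [[309.70691629   0.         319.78179796]
 [  0.         309.70691629 197.45715568]
 [  0.           0.           1.        ]] [-2.30829913 -1.82963724 -0.22056851] [-575.80086459  -27.30679745  389.00067676] 3
wrist case 0.72 [57.4, 383.9] 125
wrist wax_block 0.46 [57.1, 386.2] 155
```

```bash
python3 - <<'E'
import cv2
a=cv2.imread("pics/top0.png")[130:290,220:480]; cv2.imwrite("pics/top0z.png",cv2.resize(a,None,fx=3,fy=3,interpolation=cv2.INTER_CUBIC))
a=cv2.imread("pics/side0.png")[120:345,200:470]; cv2.imwrite("pics/side0z.png",cv2.resize(a,None,fx=2.6,fy=2.6,interpolation=cv2.INTER_CUBIC))
E
```

```text
(no output)
```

View pics/top0z.png

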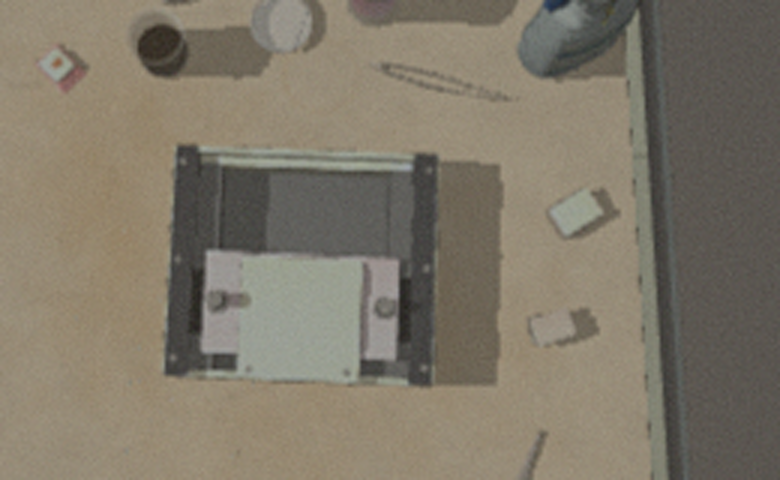

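View pics/side0z.png

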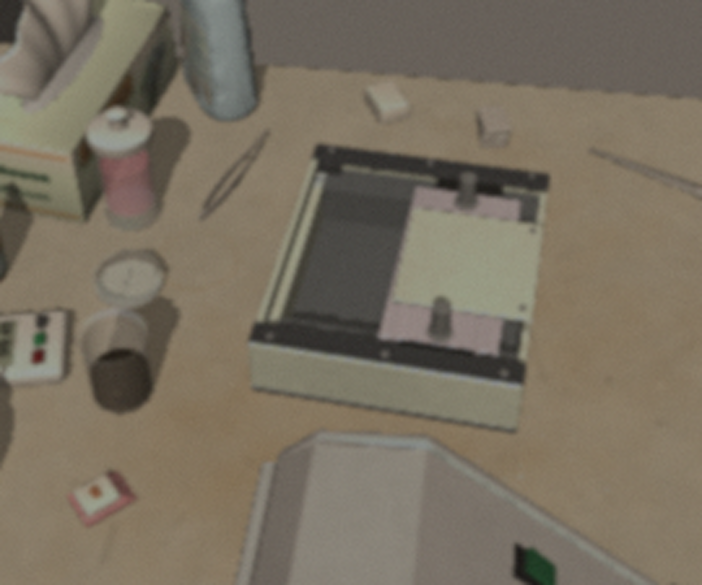

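View pics/top0.png

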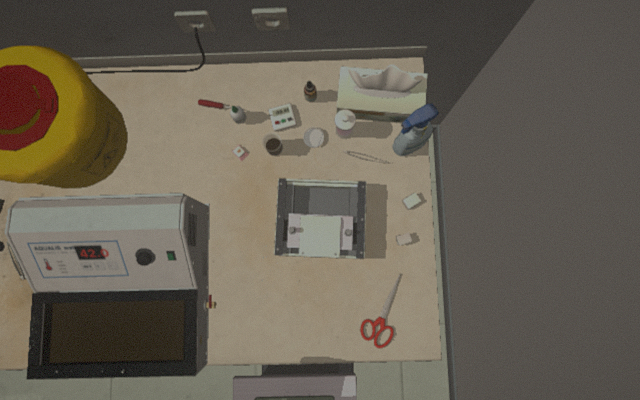

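View pics/side0.png

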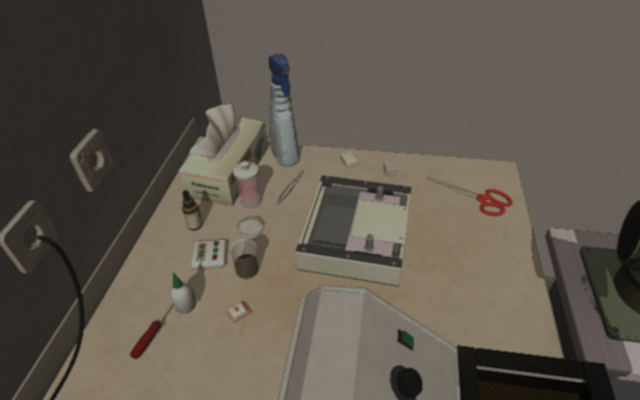

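Top view: the moulds are the grey piece at about (404,240) and the wax block is at (412,200). The case's lip corners are at about (279,179), (366,182), (275,255) and (364,258). The side "moulds" hit at (239,311) is actually the pink cassette.

```bash
cat > h.py <<'E'
import numpy as np, cv2
def ray(f,px):
    R,_=cv2.Rodrigues(np.array(f["rvec"],float)); t=np.array(f["tvec"],float).ravel(); K=f["K"]
    C=-R.T@t
    d=np.array([(px[0]-K[0,2])/K[0,0],(px[1]-K[1,2])/K[1,1],1.])
    if f.get("fish"):
        r=np.hypot(d[0],d[1]); d=np.array([d[0]/r*np.sin(r),d[1]/r*np.sin(r),np.cos(r)])
    return C,R.T@d
def onz(f,px,z):
    C,d=ray(f,px); return C+d*(z-C[2])/d[2]
def proj(f,P):
    return cv2.projectPoints(np.array(P,float).reshape(-1,3),np.array(f["rvec"],float),np.array(f["tvec"],float),f["K"],None)[0].reshape(-1,2)
E
python3 - <<'E'
import pickle
from h import *
F=pickle.load(open("F0.pkl","rb")); T=F["top"];S=F["side"]
z=lambda u,v:(220+(u+.5)/3-.5,130+(v+.5)/3-.5)
zs=lambda u,v:(200+(u+.5)/2.6-.5,120+(v+.5)/2.6-.5)
print("cams",ray(T,(0,0))[0],ray(S,(0,0))[0])
for n,p in dict(RL=(178,147),RR=(437,155),FL=(165,376),FR=(433,384)).items(): print("T",n,onz(T,z(*p),55).round(1))
for n,p in dict(RL=(252,328),RR=(318,147),FL=(524,380),FR=(549,178)).items(): print("S",n,onz(S,zs(*p),55).round(1))
print("postsT",[onz(T,z(*p),76).round(1) for p in((217,299),(385,305))])
print("postsS",[onz(S,zs(*p),76).round(1) for p in((442,304),(469,179))])
print("mould T",[onz(T,z(*p),22).round(1) for p in((530,318),(572,309),(578,334),(538,346))])
print("mould S",[onz(S,zs(*p),22).round(1) for p in((477,108),(503,107),(511,126),(484,127))])
print("wax T",[onz(T,z(*p),18).round(1) for p in((548,211),(597,190),(607,211),(568,237))])
import numpy as np
print([proj(T,[x,y,0]).round() for x,y in((0,0),(131,560))])
E
```

```text
cams [ 425.63882406 -102.96649589 1248.45273678] [509.59687374 584.33370651 719.68192505]
T RL [655.1  25.1  55. ]
T RR [ 641.3 -199.8   55. ]
T FL [457.2  38.7  55. ]
T FR [ 444.5 -188.6   55. ]
S RL [658.1  15.2  55. ]
S RR [ 641.6 -194.1   55. ]
S FL [460.   36.5  55. ]
S FR [ 446.  -180.2   55. ]
postsT [array([519.9,  -8.4,  76. ]), array([ 511. , -149.5,   76. ])]
postsS [array([522.1,  -8.1,  76. ]), array([ 511.3, -146.3,   76. ])]
mould T [array([ 500.1, -277.9,   22. ]), array([ 506.9, -314.9,   22. ]), array([ 485. , -318.9,   22. ]), array([ 475.5, -283.6,   22. ])]
mould S [array([ 510.4, -307.8,   22. ]), array([ 486.6, -312.5,   22. ]), array([ 478.2, -285.5,   22. ]), array([ 502.4, -280.8,   22. ])]
wax T [array([ 594.6, -299.1,   18. ]), array([ 612.2, -343.4,   18. ]), array([ 593.1, -351.2,   18. ]), array([ 570.9, -315.5,   18. ])]
[array([[295., 438.]]), array([[ 78., 388.]])]
```

```bash
python3 - <<'E'
import cv2
a=cv2.imread("pics/top0.png")[185:270,380:440]; cv2.imwrite("pics/m0z.png",cv2.resize(a,None,fx=7,fy=7,interpolation=cv2.INTER_CUBIC))
a=cv2.imread("pics/side0.png")[140:200,330:410]; cv2.imwrite("pics/m0s.png",cv2.resize(a,None,fx=8,fy=8,interpolation=cv2.INTER_CUBIC))
E
```

```text
(no output)
```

View pics/m0z.png

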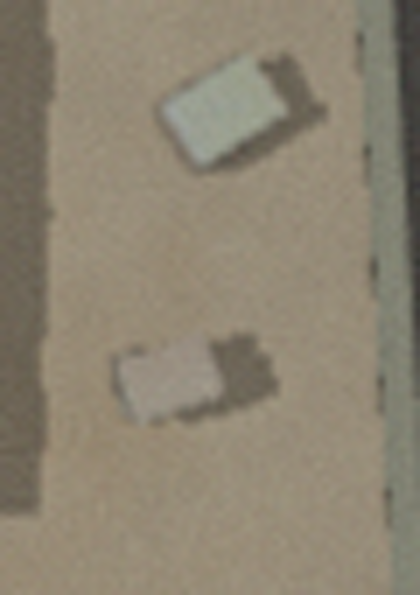

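View pics/m0s.png

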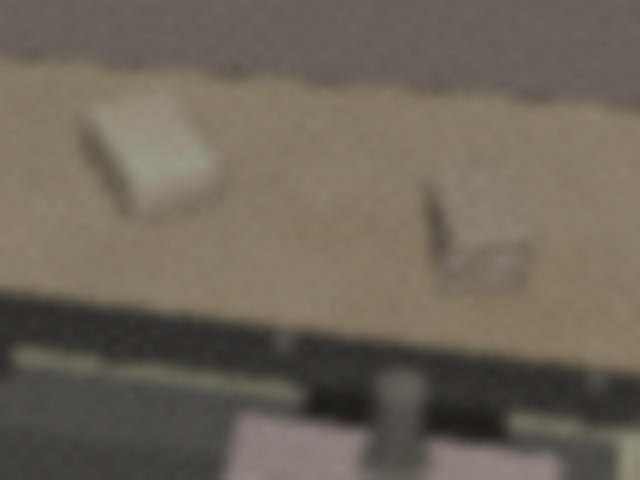

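View pics/wrist0.png

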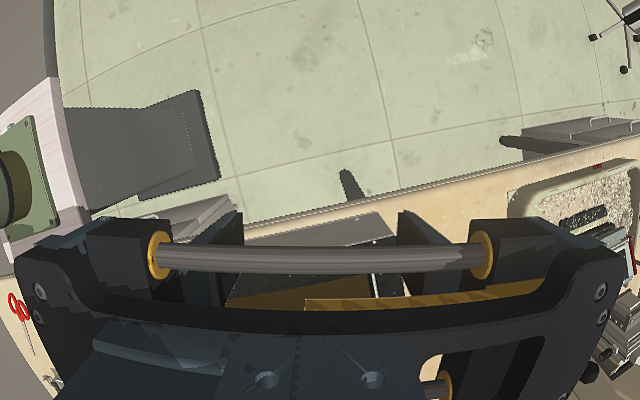

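```bash
python3 - <<'E'
import pickle
from h import *
F=pickle.load(open("F0.pkl","rb")); T=F["top"];S=F["side"]
for p in ((432,200),(436,240),(440,240),(443,280)): print(p,onz(T,p,0).round(),onz(T,p,100).round())
for p in ((330,147),(420,154),(500,160)): print("S",p,onz(S,p,0).round())
a=T["img"][:,:,::-1][150:300,400:500];cv2.imwrite("pics/w.png",cv2.resize(a,None,fx=5,fy=5))
E
```

```text
(432, 200) [ 595. -382.    0.] [ 581. -359.  100.]
(436, 240) [ 487. -386.    0.] [ 482. -363.  100.]
(440, 240) [ 487. -396.    0.] [ 482. -373.  100.]
(443, 280) [ 382. -397.    0.] [ 385. -374.  100.]
S (330, 147) [ 650. -377.    0.]
S (420, 154) [ 420. -378.    0.]
S (500, 160) [ 224. -379.    0.]
```

View pics/w.png

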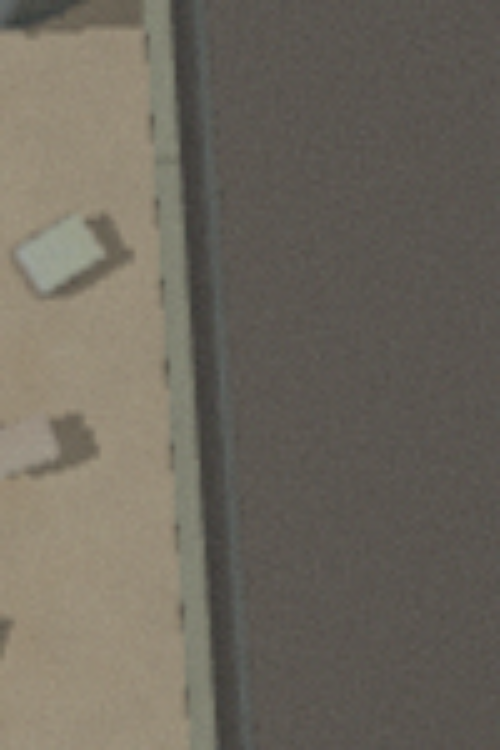

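The grey strip beyond the bench edge (y of about -385) is floor, because the side view shows no upstand there, so the body has room. The moulds are at about (493,-298) with a yaw of about 13°. I'll move above them next.

Emit:
arm_command --deltas '[[1, [0, 0, 50], 0], [1, [0, 0, 100], 0], [1, [355, -830, 60], -2.68], [1, [355, -830, 60], -2.68], [1, [355, -830, 60], -2.68], [1, [355, -830, 60], -2.68], [1, [355, -830, 60], -2.68], [1, [355, -830, 60], -2.68], [1, [355, -830, 60], -2.68], [1, [355, -830, 60], -2.68], [1, [355, -830, 60], -2.68], [1, [355, -830, 60], -2.68], [1, [355, -830, 60], -2.68], [1, [355, -830, 60], -2.68], [1, [355, -830, 60], -2.68], [1, [355, -830, 60], -2.68], [1, [355, -830, 60], -2.68], [1, [355, -830, 60], -2.68], [1, [355, -830, 60], -2.68], [1, [355, -830, 60], -2.68]]' --grip_force 20

```text
time_s: 2.9
ee_pos: [484.9, -268.9, 285.1]
ee_rot: [170.5, 90.0, 3.4]
force: [0.7, 0.7, 0.9]
gripper_width: 91.1
```

```bash
python3 - <<'E'
from workcell import env, cams
from h import *
import pickle
s=env.state(); print(s["ee_pos"],s["ee_rot"])
f=cams.grab_frame("wrist"); f["fish"]=1
pickle.dump(f,open("w1.pkl","wb"))
print(f["K"][0],f["rvec"],f["tvec"])
cv2.imwrite("pics/w1.png",f["img"][:,:,::-1])
for n in("moulds","wax_block","case"):
    for d in cams.silhouettes(f,n)[:2]: print(n,round(d["conf"],2),d["centre"],d["region"].sum(), onz(f,d["centre"],15).round(1))
E
```

```text
[ 484.94882546 -268.92533652  285.09442663] [170.52024774  89.97343302   3.43546053]
[309.70691629   0.         319.78179796] [-2.30316502  1.83576674  0.22200811] [-369.95371308  360.97159547  546.27383439]
moulds 0.71 [338.6, 168.8] 498 [ 494.6 -293.4   15. ]
wax_block 0.73 [377.7, 103.9] 650 [ 596.3 -325.3   15. ]
wax_block 0.26 [336.9, 167.6] 494 [ 495.7 -290.7   15. ]
case 0.79 [202.2, 92.2] 19850 [562.4 -77.8  15. ]
```

View pics/w1.png

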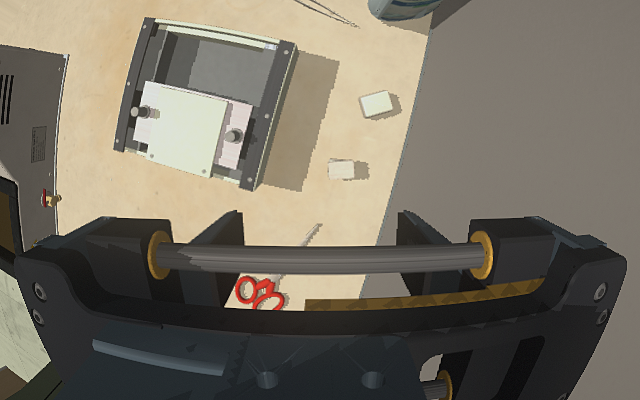

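```bash
python3 - <<'E'
import cv2
a=cv2.imread("pics/w1.png"); 
cv2.imwrite("pics/w1m.png",cv2.resize(a[145:195,310:380],None,fx=10,fy=10,interpolation=cv2.INTER_CUBIC))
cv2.imwrite("pics/w1c.png",cv2.resize(a[10:200,105:305],None,fx=3,fy=3,interpolation=cv2.INTER_CUBIC))
E
```

```text
(no output)
```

View pics/w1m.png

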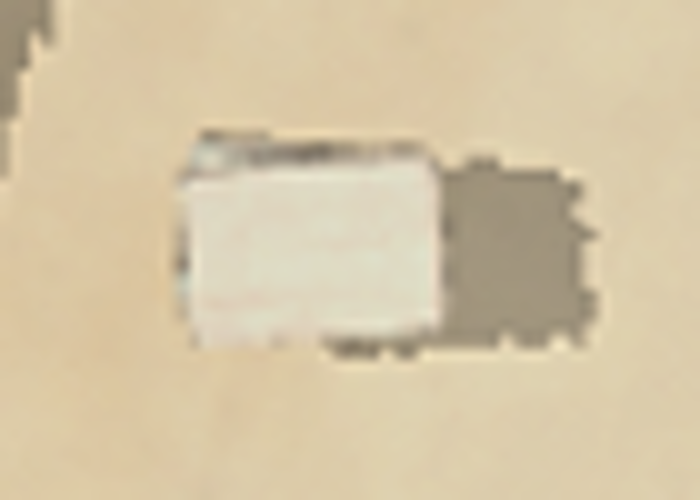

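View pics/w1c.png

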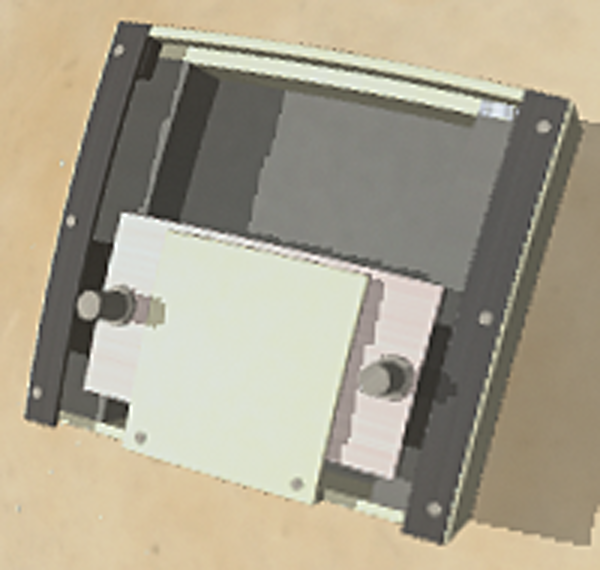

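```bash
python3 - <<'E'
import pickle
from h import *
f=pickle.load(open("w1.pkl","rb"))
print(ray(f,(0,0))[0])
z=lambda u,v:(310+(u+.5)/10-.5,145+(v+.5)/10-.5)
P=[onz(f,z(*p),22) for p in((185,180),(438,158),(440,330),(195,340))]
print(np.round(P,1),np.mean(P,0))
for a,b in((1,0),(2,3)):
    d=P[b]-P[a]; print("yaw",np.degrees(np.arctan2(-d[0],d[1])),np.hypot(*d[:2]))
for a,b in((3,0),(2,1)):
    d=P[b]-P[a]; print("yaw",np.degrees(np.arctan2(d[1],d[0])),np.hypot(*d[:2]))
z=lambda u,v:(105+(u+.5)/3-.5,10+(v+.5)/3-.5)
P=[onz(f,z(*p),55) for p in((118,21),(576,104),(448,545),(25,420))]
print(np.round(P,1),np.mean(P,0))
for n,p in dict(pl=(90,305),pr=(376,378)).items(): print(n,onz(f,z(*p),76).round(1))
E
```

```text
[ 551.15966446 -253.4469415   444.48736405]
[[ 500.7 -276.6   22. ]
 [ 511.6 -309.9   22. ]
 [ 488.3 -316.    22. ]
 [ 479.3 -283.1   22. ]] [ 494.99082718 -296.36604841   22.        ]
yaw 18.195152860683248 34.9945024708114
yaw 15.424875245070236 34.129734288773584
yaw 16.711077120650558 22.409439677211385
yaw 14.661956126358085 24.097271003584904
[[ 660.    27.6   55. ]
 [ 643.5 -202.7   55. ]
 [ 446.8 -189.    55. ]
 [ 460.7   39.4   55. ]] [552.78032627 -81.18039359  55.        ]
pl [523.2  -6.7  76. ]
pr [ 514.1 -149.9   76. ]
```

Emit:
arm_command --deltas '[[1, [9, -28, -30], 0.045], [1, [9, -28, -80], 0.045], [1, [9, -28, -130], 0.045], [1, [9, -28, -180], 0.045], [1, [9, -28, -210], 0.045], [1, [9, -28, -230], 0.045], [1, [9, -28, -230], 0.045], [1, [9, -28, -230], 0.045]]'

```text
time_s: 3.9
ee_pos: [493.9, -293.9, 56.2]
ee_rot: [138.9, 89.9, -25.2]
force: [0.5, 0.4, 0.1]
gripper_width: 91.4
```

```bash
python3 - <<'E'
from workcell import env, cams
from h import *
s=env.state(); print(s["ee_pos"],s["ee_rot"],s["force"])
for n in ("side","top","wrist"):
    f=cams.grab_frame(n); im=f["img"][:,:,::-1]
    cv2.imwrite(f"pics/{n}2.png",im)
    if n!="wrist":
        u=proj(f,[s["ee_pos"]])[0]; print(n,u)
E
```

```text
[ 493.91650365 -293.92435313   56.23645218] [138.87746588  89.94406089 -25.17231553] [0.53183344 0.36836924 0.06478744]
side [390.94233583 153.93113943]
top [404.6457249  237.04620278]
```

View pics/wrist2.png

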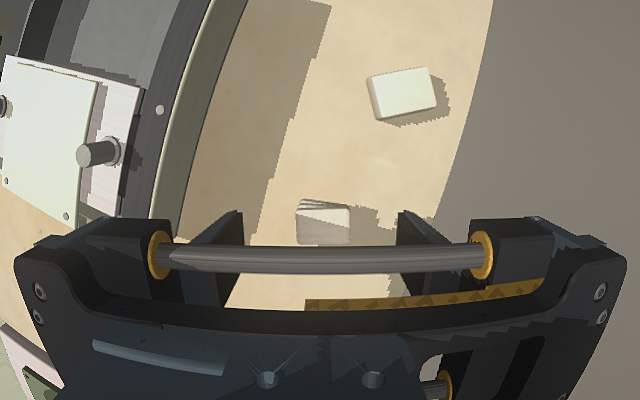

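View pics/side2.png

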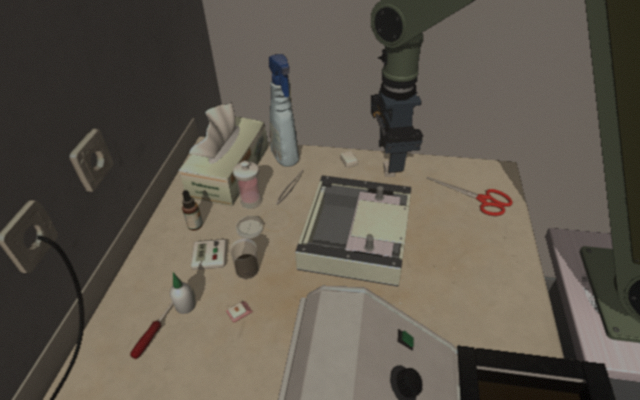

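Wrist view: the moulds are at about (324,220), centred between the fingers. I'll descend and grip.

Emit:
arm_command --deltas '[[1, [0, -2, -20], 0], [1, [0, -2, -35], 0], [1, [0, -2, -41], 0], [1, [0, -2, -41], 0], [0, [0, -2, -41], 0], [0, [0, -2, -41], 0], [0, [0, -2, -41], 0], [0, [0, -2, -41], 0], [0, [0, -2, -41], 0], [0, [0, -2, -41], 0], [0, [0, -2, -41], 0], [0, [0, -2, -41], 0]]' --grip_force 20

```text
time_s: 5.25
ee_pos: [493.6, -296.8, 14.1]
ee_rot: [102.8, 90.0, -61.3]
force: [0.1, -0.1, 0.5]
gripper_width: 37.0
```

Emit:
arm_command --deltas '[[0, [0, 0, 40], 0], [0, [0, 0, 90], 0], [0, [0, 0, 130], 0], [0, [20, 40, 130], -0.1], [0, [40, 80, 130], -0.2], [0, [60, 125, 130], -0.3], [0, [85, 170, 130], -0.337], [0, [106, 213, 130], -0.337], [0, [106, 213, 130], -0.337], [0, [106, 213, 110], -0.337], [0, [106, 213, 90], -0.337], [0, [106, 213, 90], -0.337]]'

```text
time_s: 6.45
ee_pos: [597.1, -83.7, 101.3]
ee_rot: [-3.1, 89.6, 173.4]
force: [-0.3, -0.1, -1.4]
gripper_width: 36.2
```

```bash
python3 - <<'E'
from workcell import env, cams
from h import *
import pickle
s=env.state(); print(s["ee_pos"],s["ee_rot"],s["force"],s["gripper_width"])
for n in ("side","top","wrist"):
    f=cams.grab_frame(n); im=f["img"][:,:,::-1]
    if n=="wrist": f["fish"]=1
    cv2.imwrite(f"pics/{n}3.png",im); pickle.dump(f,open(n+"3.pkl","wb"))
a=cv2.imread("pics/side3.png")[120:345,200:470]; cv2.imwrite("pics/side3z.png",cv2.resize(a,None,fx=2.6,fy=2.6,interpolation=cv2.INTER_CUBIC))
E
```

```text
[597.06932603 -83.6768626  101.25410138] [ -3.12408133  89.60409042 173.43823464] [-0.26953743 -0.08176479 -1.38602144] 36.20601656541714
```

View pics/wrist3.png

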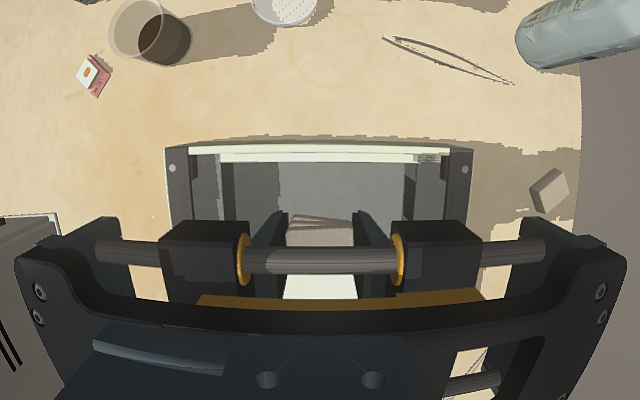

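View pics/side3z.png

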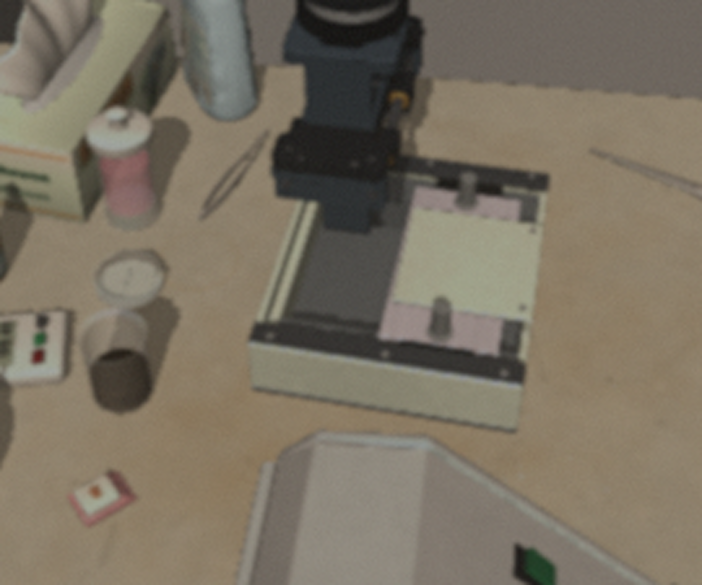

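Emit:
arm_command --deltas '[[0, [2, 0, -30], 0], [0, [2, 0, -55], 0], [0, [2, 0, -70], 0], [0, [2, 0, -77], 0], [0, [2, 0, -80], 0], [0, [2, 0, -81], 0], [0, [2, 0, -81], 0]]'

```text
time_s: 7.3
ee_pos: [602.3, -83.9, 24.2]
ee_rot: [172.5, 89.9, -11.0]
force: [0.1, 0.1, -0.5]
gripper_width: 36.9
```

Emit:
arm_command --deltas '[[0, [0, 0, 0], 0], [0, [0, 0, -1], 0], [0, [0, 0, -1], 0]]'

```text
time_s: 7.6
ee_pos: [601.7, -83.8, 22.4]
ee_rot: [159.6, 90.0, -23.8]
force: [0.6, -0.6, -0.8]
gripper_width: 36.5
```

Emit:
arm_command --deltas '[[0, [0, 0, -1], 0], [0, [0, 0, -2], 0], [0, [0, 0, -2], 0], [0.65, [0, 0, -2], 0], [0.65, [0, 0, -2], 0], [0.65, [0, 0, -2], 0], [0.65, [0, 0, -2], 0], [0.65, [0, 0, 20], 0], [0.65, [0, 0, 60], 0], [0.65, [0, 0, 110], 0], [0.65, [0, 0, 130], 0]]'

```text
time_s: 8.7
ee_pos: [603.8, -84.1, 157.2]
ee_rot: [173.8, 89.5, -9.6]
force: [0.5, -0.2, -0.2]
gripper_width: 59.5
```

```bash
python3 - <<'E'
from workcell import env, cams
from h import *
s=env.state(); print(s["ee_pos"],s["ee_rot"],s["force"],s["gripper_width"])
f=cams.grab_frame("wrist"); f["fish"]=1
cv2.imwrite("pics/w4.png",f["img"][:,:,::-1])
for n in("moulds",):
    for d in cams.silhouettes(f,n)[:2]: print(n,round(d["conf"],2),d["centre"],d["region"].sum(), onz(f,d["centre"],20).round(1))
E
```

```text
[603.8372667  -84.11616408 157.18750274] [173.80547818  89.53122541  -9.64271154] [ 0.52192727 -0.19262862 -0.19057635] 59.493901687472416
moulds 0.85 [316.0, 191.3] 1027 [606.4 -80.   20. ]
```

View pics/w4.png

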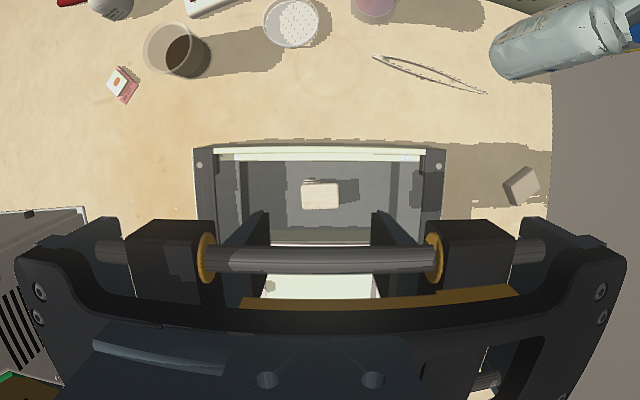

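The moulds are lying flat in the compartment, at about (320,195) in the wrist view. Next I'll close the fingers and come down behind the left post.

Emit:
arm_command --deltas '[[0, [-40, 26, 0], 0], [0, [-80, 52, 0], 0], [0, [-122, 78, 0], 0], [0, [-122, 78, 0], 0], [0, [-122, 78, 0], 0], [0, [-122, 78, -40], 0], [0, [-122, 78, -75], 0], [0, [-122, 78, -75], 0], [0, [-122, 78, -75], 0], [0, [-122, 78, -75], 0]]'

```text
time_s: 9.8
ee_pos: [481.5, -6.1, 78.4]
ee_rot: [179.2, 89.8, -4.2]
force: [-1.0, 0.1, 0.3]
gripper_width: 0.2
```

```bash
python3 - <<'E'
from workcell import env, cams
from h import *
s=env.state(); print(s["ee_pos"],s["ee_rot"],s["force"],s["gripper_width"])
for n in ("side","wrist"):
    f=cams.grab_frame(n)
    cv2.imwrite(f"pics/{n}5.png",f["img"][:,:,::-1])
a=cv2.imread("pics/side5.png")[120:345,200:470]; cv2.imwrite("pics/side5z.png",cv2.resize(a,None,fx=2.6,fy=2.6,interpolation=cv2.INTER_CUBIC))
E
```

```text
[481.48076834  -6.11048436  78.39693388] [179.23919876  89.82176452  -4.2344993 ] [-0.96013358  0.12745877  0.32471764] 0.20825265585950226
```

View pics/side5z.png

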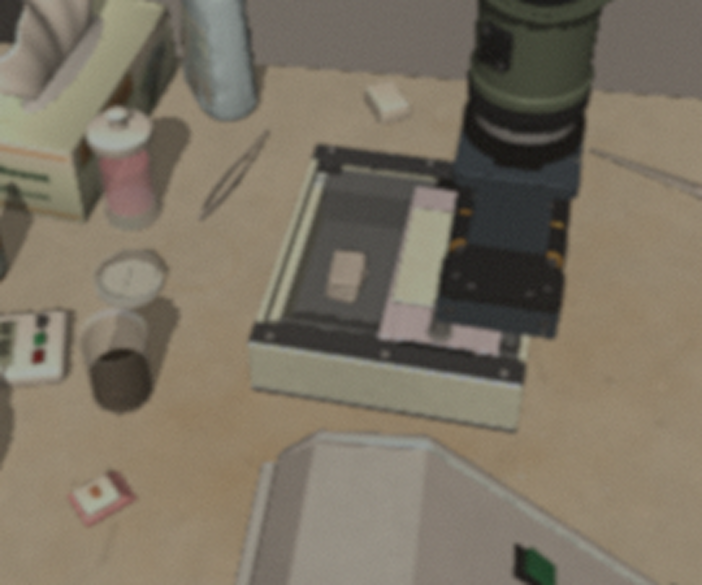

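View pics/wrist5.png

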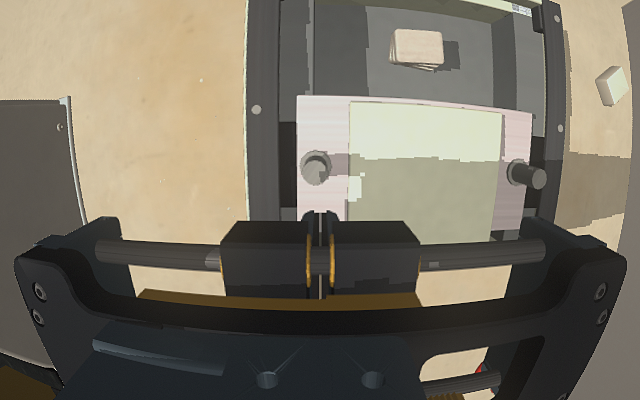

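Emit:
arm_command --deltas '[[0, [0, 0, -7], 0], [0, [5, 0, -7], 0], [0, [9, 0, -7], 0], [0, [12, -1, -7], 0], [0, [15, -1, -7], 0], [0, [18, -1, -7], 0], [0, [20, -1, -7], 0], [0, [22, -1, -7], 0], [0, [24, -1, -7], 0], [0, [24, -1, -7], 0]]'

```text
time_s: 10.9
ee_pos: [503.7, -6.8, 70.0]
ee_rot: [128.3, 90.0, -55.1]
force: [-3.2, -0.5, -0.0]
gripper_width: 0.4
```

```bash
python3 - <<'E'
from workcell import env, cams
from h import *
s=env.state(); print(s["ee_pos"],s["ee_rot"],s["force"],s["gripper_width"])
for n in ("wrist",):
    f=cams.grab_frame(n)
    cv2.imwrite(f"pics/{n}6.png",f["img"][:,:,::-1])
E
```

```text
[503.68621138  -6.76767638  69.95340059] [128.33382095  89.99469669 -55.11408434] [-3.16003918 -0.54335164 -0.00650079] 0.42932899617053377
```

View pics/wrist6.png

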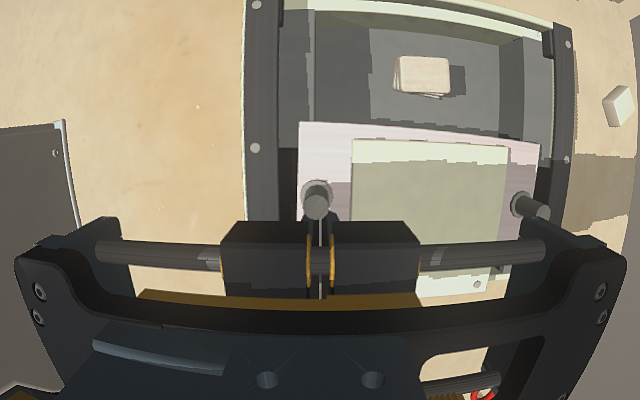

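Emit:
arm_command --deltas '[[0, [-10, 0, 0], 0], [0, [-24, -20, 0], 0], [0, [-25, -65, 0], 0], [0, [-25, -110, 0], 0], [0, [-25, -141, 0], 0], [0, [-25, -141, 0], 0], [0, [-20, -141, 0], 0], [0, [-16, -142, 0], 0], [0, [-13, -142, 0], 0], [0, [-10, -142, 0], 0], [0, [-7, -142, 0], 0], [0, [-5, -142, 0], 0], [0, [-3, -142, 0], 0], [0, [-3, -142, 0], 0]]'

```text
time_s: 12.35
ee_pos: [500.5, -148.1, 70.0]
ee_rot: [-42.8, 90.0, 133.8]
force: [-2.8, 1.3, 2.2]
gripper_width: 0.4
```

```bash
python3 - <<'E'
from workcell import env, cams
from h import *
s=env.state(); print(s["ee_pos"],s["ee_rot"],s["force"],s["gripper_width"])
for n in ("wrist",):
    f=cams.grab_frame(n)
    cv2.imwrite(f"pics/{n}7.png",f["img"][:,:,::-1])
E
```

```text
[ 500.51869349 -148.14214175   69.96668909] [-42.77265459  89.95453658 133.80397651] [-2.78018879  1.30048275  2.18707168] 0.36009749140220343
```

View pics/wrist7.png

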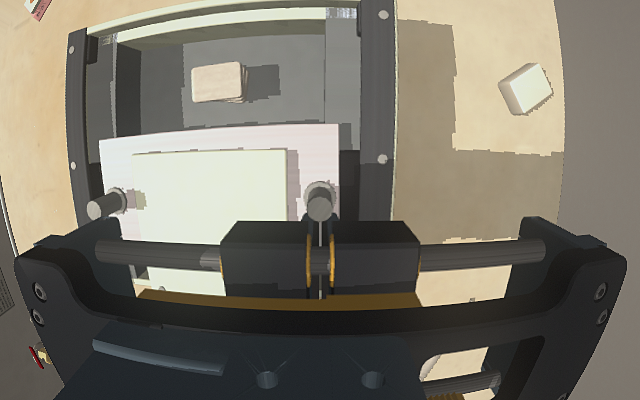

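Emit:
arm_command --deltas '[[0, [-11, 0, 0], 0], [0, [-11, 48, 0], 0], [0, [-9, 95, 0], 0], [0, [-5, 140, 0], 0], [0, [-1, 141, 0], 0], [0, [4, 141, 0], 0], [0, [8, 140, 0], 0], [0, [12, 140, 0], 0], [0, [15, 140, 0], 0], [0, [15, 140, 0], 0], [0, [3, 140, 0], 0], [0, [-6, 94, 0], 0], [0, [-11, 47, 0], 0], [0, [-11, 0, 0], 0], [0, [-5, -1, 0], 0], [0, [0, -1, 0], 0], [0, [4, -1, 0], 0], [0, [8, -1, 0], 0], [0, [12, -1, 0], 0], [0, [12, -1, 0], 0]]'

```text
time_s: 14.4
ee_pos: [513.0, -148.6, 70.0]
ee_rot: [-97.0, 90.0, 79.7]
force: [-1.6, 0.9, 0.6]
gripper_width: 0.6
```

```bash
python3 - <<'E'
from workcell import env, cams
from h import *
s=env.state(); print(s["ee_pos"],s["ee_rot"],s["force"],s["gripper_width"])
for n in ("wrist",):
    f=cams.grab_frame(n)
    cv2.imwrite(f"pics/{n}8.png",f["img"][:,:,::-1])
E
```

```text
[ 513.0475289  -148.57157621   69.9606997 ] [-96.95364956  89.96307058  79.66886988] [-1.56281803  0.85144633  0.59619876] 0.5905478553983029
```

View pics/wrist8.png

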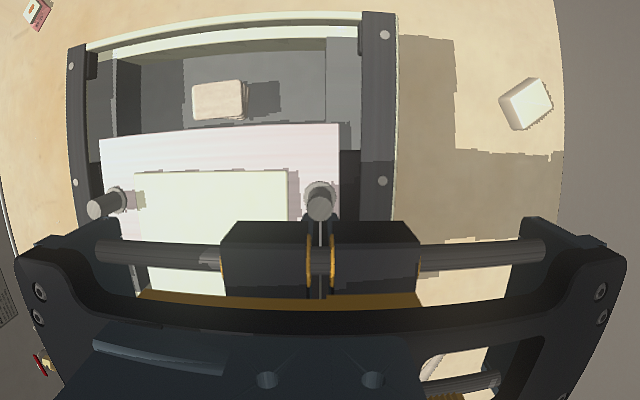

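Emit:
arm_command --deltas '[[0, [-11, 0, 0], 0], [0, [-11, 48, 0], 0], [0, [-9, 95, 0], 0], [0, [-5, 140, 0], 0], [0, [-1, 141, 0], 0], [0, [4, 141, 0], 0], [0, [8, 140, 0], 0], [0, [12, 140, 0], 0], [0, [15, 140, 0], 0], [0, [15, 140, 0], 0], [0, [3, 140, 0], 0], [0, [-6, 94, 0], 0], [0, [-11, 47, 0], 0], [0, [-11, 0, 0], 0], [0, [-5, -1, 0], 0], [0, [0, -1, 0], 0], [0, [4, -1, 0], 0], [0, [8, -1, 0], 0], [0, [12, -1, 0], 0], [0, [12, -1, 0], 0]]'

```text
time_s: 16.45
ee_pos: [525.1, -149.7, 69.9]
ee_rot: [-119.7, 90.0, 57.0]
force: [-0.1, 0.7, -2.7]
gripper_width: 0.8
```

Emit:
arm_command --deltas '[[0, [-11, 0, 0], 0], [0, [-11, 48, 0], 0], [0, [-9, 95, 0], 0], [0, [-5, 140, 0], 0], [0, [-1, 141, 0], 0], [0, [4, 141, 0], 0], [0, [8, 140, 0], 0], [0, [12, 140, 0], 0], [0, [15, 140, 0], 0], [0, [15, 140, 0], 0], [0, [3, 140, 0], 0], [0, [-6, 94, 0], 0], [0, [-11, 47, 0], 0], [0, [-11, 0, 0], 0], [0, [-5, 0, 0], 0], [0, [0, 0, 0], 0], [0, [4, 0, 0], 0], [0, [8, -1, 0], 0], [0, [12, -1, 0], 0], [0, [12, -1, 0], 0]]'

```text
time_s: 18.45
ee_pos: [536.5, -150.4, 70.0]
ee_rot: [-24.7, 89.9, 152.0]
force: [-2.8, 0.7, 2.5]
gripper_width: 0.6
```

```bash
python3 - <<'E'
from workcell import env, cams
from h import *
s=env.state(); print(s["ee_pos"],s["ee_rot"],s["force"],s["gripper_width"])
for n in ("wrist",):
    f=cams.grab_frame(n)
    cv2.imwrite(f"pics/{n}9.png",f["img"][:,:,::-1])
E
```

```text
[ 536.52558213 -150.37992322   69.9627414 ] [-24.70194649  89.93579157 151.95443242] [-2.80014854  0.73331101  2.47610715] 0.6021934857239196
```

View pics/wrist9.png

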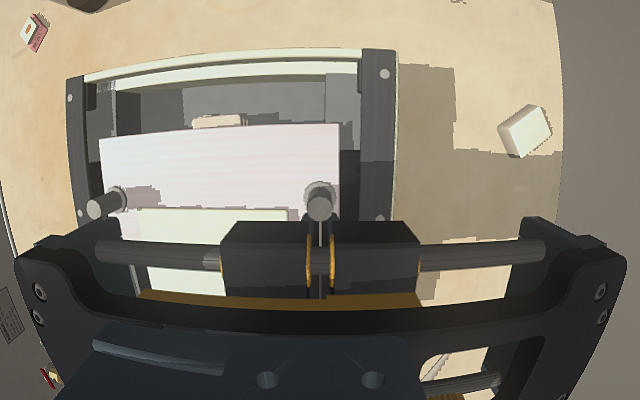

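Emit:
arm_command --deltas '[[0, [-11, 0, 0], 0], [0, [-11, 48, 0], 0], [0, [-9, 95, 0], 0], [0, [-5, 140, 0], 0], [0, [-1, 141, 0], 0], [0, [4, 141, 0], 0], [0, [8, 140, 0], 0], [0, [12, 140, 0], 0], [0, [15, 140, 0], 0], [0, [15, 140, 0], 0], [0, [3, 140, 0], 0], [0, [-6, 94, 0], 0], [0, [-11, 47, 0], 0], [0, [-11, 0, 0], 0], [0, [-5, 0, 0], 0], [0, [0, 0, 0], 0], [0, [4, 0, 0], 0], [0, [8, -1, 0], 0], [0, [12, -1, 0], 0], [0, [12, -1, 0], 0]]'

```text
time_s: 20.5
ee_pos: [549.1, -151.6, 70.0]
ee_rot: [-118.5, 90.0, 58.2]
force: [-2.6, 0.8, 0.3]
gripper_width: 0.4
```

Emit:
arm_command --deltas '[[0, [-11, 0, 0], 0], [0, [-11, 48, 0], 0], [0, [-9, 95, 0], 0], [0, [-5, 140, 0], 0], [0, [-1, 141, 0], 0], [0, [4, 141, 0], 0], [0, [8, 140, 0], 0], [0, [12, 140, 0], 0], [0, [15, 140, 0], 0], [0, [15, 140, 0], 0], [0, [3, 140, 0], 0], [0, [-6, 94, 0], 0], [0, [-11, 47, 0], 0], [0, [-11, 0, 0], 0], [0, [-5, 0, 0], 0], [0, [0, 0, 0], 0], [0, [4, 0, 0], 0], [0, [8, -1, 0], 0], [0, [12, -1, 0], 0], [0, [12, -1, 0], 0]]'

```text
time_s: 22.5
ee_pos: [560.4, -152.3, 70.0]
ee_rot: [-15.7, 89.9, 161.0]
force: [-3.1, 0.5, 2.3]
gripper_width: 0.5
```

```bash
python3 - <<'E'
from workcell import env, cams
from h import *
s=env.state(); print(s["ee_pos"],s["ee_rot"],s["force"],s["gripper_width"])
for n in ("wrist","side"):
    f=cams.grab_frame(n)
    cv2.imwrite(f"pics/{n}10.png",f["img"][:,:,::-1])
a=cv2.imread("pics/side10.png")[120:345,200:470]; cv2.imwrite("pics/side10z.png",cv2.resize(a,None,fx=2.6,fy=2.6,interpolation=cv2.INTER_CUBIC))
E
```

```text
[ 560.36037931 -152.29439991   70.00866709] [-15.69836906  89.91974526 160.96953737] [-3.12849102  0.46340842  2.30257067] 0.5402033665658698
```

View pics/wrist10.png

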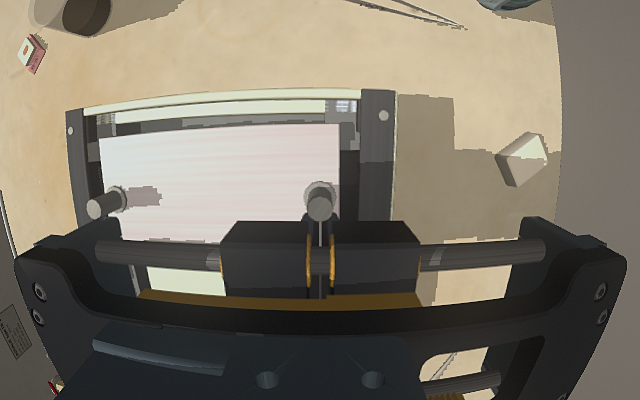

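View pics/side10z.png

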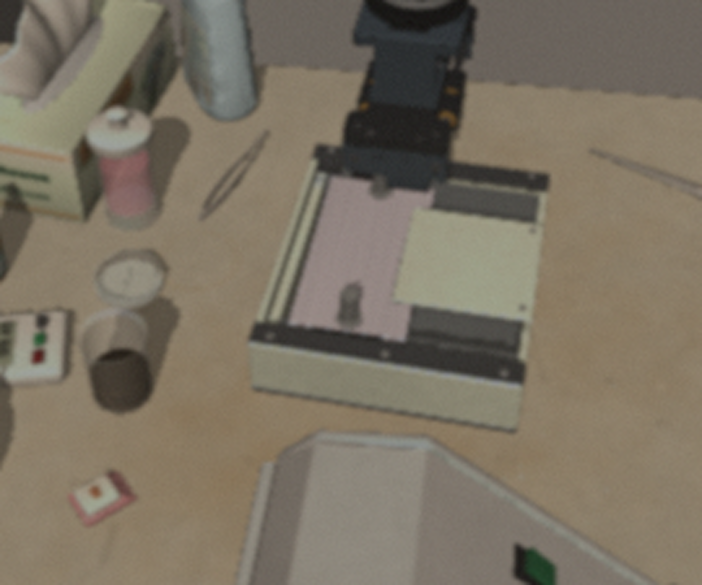

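Emit:
arm_command --deltas '[[0, [-11, 0, 0], 0], [0, [-11, 48, 0], 0], [0, [-9, 95, 0], 0], [0, [-5, 140, 0], 0], [0, [-1, 141, 0], 0], [0, [4, 141, 0], 0], [0, [8, 140, 0], 0], [0, [12, 140, 0], 0], [0, [15, 140, 0], 0], [0, [15, 140, 0], 0]]'

```text
time_s: 23.6
ee_pos: [575.8, -15.0, 69.9]
ee_rot: [97.9, 90.0, -85.6]
force: [-2.2, -2.5, 0.4]
gripper_width: 0.2
```

Emit:
arm_command --deltas '[[0, [-12, 0, 0], 0], [0, [-21, -46, 0], 0], [0, [-26, -93, 0], 0], [0, [-26, -140, 0], 0], [0, [-20, -140, 0], 0], [0, [-15, -140, 0], 0], [0, [-12, -140, 0], 0], [0, [-9, -140, 0], 0], [0, [-7, -140, 0], 0], [0, [-5, -140, 0], 0], [0, [-5, -140, 0], 0]]'

```text
time_s: 24.7
ee_pos: [570.6, -152.7, 70.0]
ee_rot: [-66.6, 89.9, 110.0]
force: [-3.5, 1.3, 1.2]
gripper_width: 0.1
```

Emit:
arm_command --deltas '[[0, [-11, 0, 0], 0], [0, [-10, 48, 0], 0], [0, [-7, 95, 0], 0], [0, [-4, 140, 0], 0], [0, [0, 140, 0], 0], [0, [3, 140, 0], 0], [0, [5, 140, 0], 0], [0, [7, 140, 0], 0], [0, [9, 140, 0], 0], [0, [10, 140, 0], 0], [0, [10, 140, 0], 0]]'

```text
time_s: 25.8
ee_pos: [579.4, -14.8, 69.9]
ee_rot: [20.6, 89.8, -162.9]
force: [-5.2, -1.4, 2.8]
gripper_width: -0.1
```

```bash
python3 - <<'E'
from workcell import env, cams
from h import *
s=env.state(); print(s["ee_pos"],s["ee_rot"],s["force"],s["gripper_width"])
for n in ("wrist",):
    f=cams.grab_frame(n)
    cv2.imwrite(f"pics/{n}11.png",f["img"][:,:,::-1])
E
```

```text
[579.40648716 -14.7657451   69.9131485 ] [  20.58323806   89.84086744 -162.90372512] [-5.18892532 -1.39734994  2.82640401] -0.06558227083322045
```

View pics/wrist11.png

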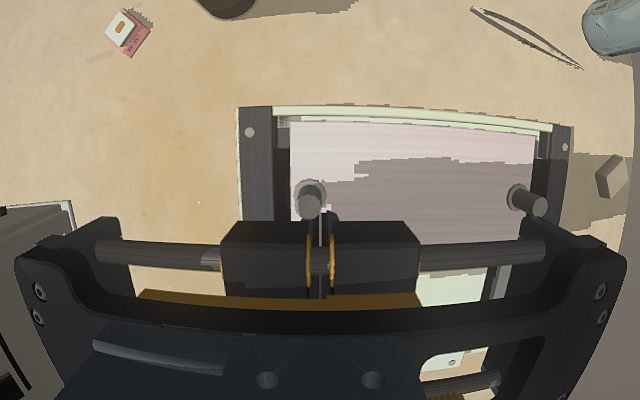

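Emit:
arm_command --deltas '[[0, [-4, 0, 0], 0], [0, [-3, 4, 0], 0], [0, [1, 4, 0], 0], [0, [3, 4, 0], 0], [0, [4, 4, 0], 0], [0, [4, 4, 0], 0]]'

```text
time_s: 26.45
ee_pos: [581.2, -9.1, 69.7]
ee_rot: [-2.2, 89.5, 174.4]
force: [-8.4, 0.5, 4.9]
gripper_width: 0.4
```

Emit:
arm_command --deltas '[[0, [-14, 0, 0], 0], [0, [-22, -47, 0], 0], [0, [-26, -94, 0], 0], [0, [-26, -142, 0], 0], [0, [-19, -142, 0], 0], [0, [-15, -142, 0], 0], [0, [-12, -142, 0], 0], [0, [-10, -142, 0], 0], [0, [-10, -142, 0], 0], [0, [-10, -142, 0], 0]]'

```text
time_s: 27.45
ee_pos: [572.0, -151.5, 70.0]
ee_rot: [24.3, 89.6, -158.9]
force: [-8.3, -6.4, 5.2]
gripper_width: 0.4
```

Emit:
arm_command --deltas '[[0, [2, 0, 0], 0], [0, [4, 0, 0], 0], [0, [6, 0, 0], 0], [0, [6, 0, 0], 0]]'

```text
time_s: 27.85
ee_pos: [572.3, -151.6, 70.1]
ee_rot: [8.9, 88.9, -174.3]
force: [-20.3, -8.1, 15.7]
gripper_width: 0.7
```

```bash
python3 - <<'E'
from workcell import env, cams
from h import *
s=env.state(); print(s["ee_pos"],s["ee_rot"],s["force"],s["gripper_width"])
for n in ("wrist","top"):
    f=cams.grab_frame(n)
    cv2.imwrite(f"pics/{n}12.png",f["img"][:,:,::-1])
E
```

```text
[ 572.3250393  -151.55418888   70.07314499] [   8.88153522   88.90930329 -174.31150453] [-20.27658703  -8.1099458   15.6828184 ] 0.6722258576819728
```

View pics/wrist12.png

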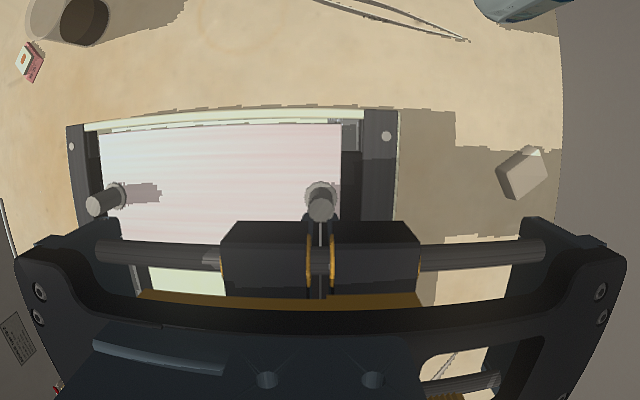

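Emit:
arm_command --deltas '[[0, [-10, 0, 0], 0], [0, [-19, 20, 0], 0], [0, [-18, 65, 0], 0], [0, [-14, 110, 0], 0], [0, [-12, 141, 0], 0], [0, [-8, 141, 0], 0], [0, [-2, 141, 0], 0], [0, [2, 141, 0], 0], [0, [5, 141, 0], 0], [0, [8, 141, 0], 0], [0, [8, 141, 0], 0]]'

```text
time_s: 29.05
ee_pos: [581.3, -9.5, 69.7]
ee_rot: [-9.5, 89.0, 166.9]
force: [-17.5, 7.4, 13.4]
gripper_width: 0.8
```

Emit:
arm_command --deltas '[[0, [-15, 0, 0], 0], [0, [-30, 0, 10], 0], [0, [-45, 0, 50], 0], [0, [-60, 0, 100], 0], [0, [-90, 0, 150], 0], [0, [-120, 20, 200], 0], [0, [-160, 50, 220], 0], [0, [-190, 90, 220], 0], [0, [-190, 130, 220], 0], [0, [-190, 150, 220], 0], [0, [-190, 150, 220], 0]]'

```text
time_s: 30.15
ee_pos: [398.8, 141.1, 290.7]
ee_rot: [-139.2, 89.9, 37.6]
force: [0.4, -0.2, 0.8]
gripper_width: 0.5
```

```bash
python3 - <<'E'
from workcell import env, cams
from h import *
s=env.state(); print(s["ee_pos"],s["ee_rot"],s["force"],s["gripper_width"])
for n in ("side","top"):
    f=cams.grab_frame(n)
    cv2.imwrite(f"pics/{n}13.png",f["img"][:,:,::-1])
a=cv2.imread("pics/top13.png")[130:290,220:480]; cv2.imwrite("pics/top13z.png",cv2.resize(a,None,fx=3,fy=3,interpolation=cv2.INTER_CUBIC))
a=cv2.imread("pics/side13.png")[120:345,200:470]; cv2.imwrite("pics/side13z.png",cv2.resize(a,None,fx=2.6,fy=2.6,interpolation=cv2.INTER_CUBIC))
E
```

```text
[398.7988946  141.07175459 290.7345282 ] [-139.15965616   89.86900247   37.55449746] [ 0.43616155 -0.23575177  0.78015238] 0.5271917123629148
```

View pics/top13z.png

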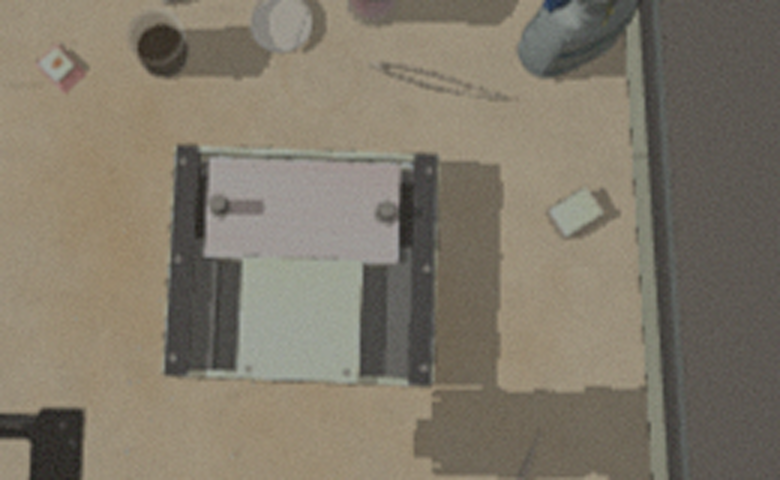

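View pics/side13z.png

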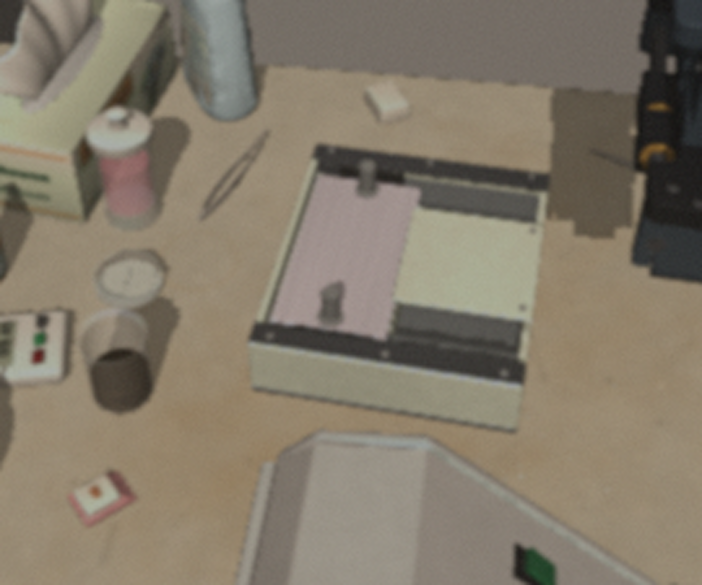

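```bash
python3 - <<'E'
import pickle
from h import *
F=pickle.load(open("F0.pkl","rb")); T=F["top"];S=F["side"]
z=lambda u,v:(220+(u+.5)/3-.5,130+(v+.5)/3-.5)
zs=lambda u,v:(200+(u+.5)/2.6-.5,120+(v+.5)/2.6-.5)
a=np.radians(-3.4);R=np.array([[np.cos(a),np.sin(a)],[-np.sin(a),np.cos(a)]])
for f,zz,c,L in((T,z,(549.5,-81),((217,299),(385,305),(220,205),(387,211))),(S,zs,(551.4,-80.6),((442,304),(469,179),(331,288),(368,163)))):
    for p in L: print((R@(onz(f,zz(*p),76)[:2]-c)).round(1))
for p in ((208,156),(399,166),(204,259),(396,263)): print("coverT",(R@(onz(T,z(*p),48)[:2]-(549.5,-81))).round(1))
E
```

```text
[-33.9  70.8]
[-34.4 -70.6]
[46.2 71.6]
[ 45.3 -70.3]
[-33.6  70.6]
[-36.1 -68. ]
[48.1 70.7]
[ 46.9 -71.7]
coverT [93.2 86.4]
coverT [ 89.3 -80.8]
coverT [ 2.5 85.9]
coverT [  4.2 -80.2]
```

```bash
python3 - <<'E'
from workcell import env
print(env.job_done(), env.state()["time_s"])
E
```

```text
the job is handed in; nothing more can be done
the job is handed in; nothing more can be done
```

I put the moulds in the compartment and pushed the cover fully shut, then handed the job in at about 30 s. `env.job_done()` gave no verdict.

- **Moulds:** They were gripped across their long side, set down flat near the middle of the compartment and released. A wrist picture taken before I shut the cover confirmed this.
- **Cover:** I pushed the left and right posts in turn, about 12 mm at a time.
    - **Stops:** At the end each post stood firm, the left at about 17 N and the right at about 20 N. Neither yielded noticeably.
    - **Position:** The tool positions at the two stops show the cover square to the case. The last pictures put both posts 45 to 48 mm ahead of the case centre, after about 80 to 83 mm of travel.
- **Other things on the bench:** They looked unmoved in the last top and side pictures, and the arm was well clear.

**Checks that disagreed:**
- At the start, the network's side-view "moulds" was really the pink cassette, so I went by the top and wrist views.
- The top face of the moulds measured about 35 x 23 mm in the wrist picture, not 39 x 30 mm. The grip closed at 37 mm and held.

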